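# Load the tube reader and hold the check filter in its slot

### The arm

A 7-joint arm with a two-finger parallel gripper is mounted at the origin on a cart in front of the work surface, level with it; the furniture and walls round the work are solid. World frame = base frame: x ahead of the robot, y to its left, z up, the work surface at z = 0. Lengths are in m, angles in degrees, forces in N, time in s.
With the tool pointing down it reaches from about 0.425 to 0.875 m from the base axis. Payload 4.7 kg.
Tool frame: the origin (TCP) lies at the very end of the fingers, on their centre line; the grasp point (between the pads) lies 19 mm behind it; z points along the fingers, y is the line along which they close (so a half turn about z gives the same grasp; the last joint's range is limited). The gripper opens to 87 mm and grips with 3 to 60 N. Pads are 19 mm wide; open, the fingers measure 117 mm over their backs; the gripper's body (75 mm by 190 mm) begins 51 mm behind the grasp point.
Start: joints at [-72.817, 18.392, -4.016, 83.108, 1.295, 78.541, -3.26], TCP at [0.183, 0.624, 0.223] pointing down, gripper open.
Joint ranges: [-163.93, 163.93], [-17.29, 119.83], [-79.2, 71.16], [3.27, 140.29], [-89.18, 269.18], [5.43, 117.66], [-154.24, 154.24]. Speed limits (degrees/s): [147.25, 147.25, 180, 180, 180, 180, 180].

### API

Orientations are given as [roll, pitch, yaw] about the fixed x, y, z axes, in that order (R = Rz(yaw) Ry(pitch) Rx(roll)).
In Python, from plant import get_obs, get_image, job_done gives the robot as it stands.
- The arm moves only by the tool jog_arm, never from a script. Its argument "steps" is a list of rows, each a list of 5 numbers: the shift along the tool's x, y, z in mm, then the turn about the tool's z in degrees, then the finger opening in mm, from 0 to 87. In form: [[dx, dy, dz, yaw, gripper], ...]. A call has 1 to 12 rows; each row is the pose to reach, as a shift and turn from the pose commanded when the call began, along the tool's axes at that moment; what a row does not reach only later rows make up. A row lasts 1/12 s, in which the tool goes at most 41.7 mm and 7.16 degrees, less where a joint would pass 70% of its speed; a pose out of reach is approached as far as the arm can. A call with a gripper value outside its range is refused whole. The fingers move at their own pace and stop on an object; "grip_force" is the grip in N (left out, the last holds). Time passes only in rows, so rows that repeat a pose let the fingers close. It gives the time, the measured TCP pose, the force, the opening and the grip force at its end, in the units of the state.
- get_obs(): the state, without advancing time (a new reading comes with each control period).
- get_image(name): name is "side" or "top" or "wrist"; returns a dict with "pixels" (400x640x3 uint8, red, green, blue), "intrinsics" (3x3 intrinsics, pixels), "k1" (the pictures are not rectified: a ray, as slopes to the right and down, at radius r is drawn at 1 + k1 r^2 times it, then the intrinsics apply), "eye" and "attitude" of the camera in the world. Camera axes: x right, y down, z forward; pixel columns grow to the right and rows downward; lengths in m; the calibration is good to about 2 mm. A picture is of the moment at which its call begins. There is no depth.
- job_done(): hands the job in; it is judged then, once.
The state is a dict: "time_s": time; "q": joint angles; "joint_vel": joint speeds; "joint_torque": joint torques, N m; "tcp_pos": TCP position; "orientation": TCP orientation; "force": force on the tool from outside, world axes, zero at the start; "moment": the same for the moment, N m; "opening": finger opening in m; "gripper_force": force on a finger pad.
Only numpy, scipy, OpenCV 4.12 (cv2) and the standard library are available. Lean on these libraries where they do the work, as an engineer would, in place of code of your own. Each camera call takes 0.05 s, during which the arm holds its last target. There are 200 camera calls.

### The job

Load the tube reader: first take the sample tube out of its stand and put it, cap up, fully down in the round well in the reader's top, and let go of it, while the filter paddle still waits in its stand. Then take the filter paddle by its black grip, lower its blade upright into the narrow slot in the reader's top until the line across the blade (40 mm above its lower end) is level with the top, and finish while holding it there: keep hold of it, hanging clear of the slot's floor. Leave the two bottles and the culture dish where they stand.

Things in the scene. Friction and masses are not known exactly. Their poses are not given: they have to be found in the camera images.
- reader: Tube reader, fixed to the worktop: a white and grey housing about 150 (x) x 176 (y) x 90 mm high, with a sloping panel with display and keys on its -x side. Origin: under the centre of its flat top, on the worktop; z up. The flat top is 90 mm above the worktop. At y = +30 mm on it is the round well, at y = -28 mm the slot.
- reader_well (a point): Centre of the mouth of the reader's round well, in the plane of the reader's top (90 mm above the worktop). The well is 20 mm across and 60 mm deep, vertical; a tube in it stands out 42 mm. Axes as the reader's.
- reader_slot (a point): Centre of the mouth of the reader's slot, in the plane of the reader's top (90 mm above the worktop). The slot is 42 mm long along this point's x, 10 mm wide along its y, 60 mm deep, vertical; its edges are square. Axes as the reader's.
- sample_tube: Loose capped sample tube, upright in tube_stand at the start: 102 mm tall, glass 16 mm across, round cap 18 mm across on its top 22 mm, about 17 g. Origin: centre of its lower end; z to the cap.
- tube_stand: Small fixed white block with grey ends, 64 (x) x 64 (y) x 45 mm high; in its middle a round hole 19 mm across whose floor is 8 mm above the worktop. Origin: centre of its underside.
- paddle: Loose filter paddle, 40-85 g, upright in paddle_stand (may lean 3 degrees): flat grey blade 40 wide (x), 8 thick (y), 85 mm long (z), round glass window near its rounded lower end, black line across it 40 mm above that end; above it a black grip block 30 (x) x 12 (y) mm from z = 85 to 135 mm. Origin: middle of the blade's lower end; z up. Either broad face may face either way in the slot.
- paddle_stand: Small fixed white block with grey ends, 84 (x) x 56 (y) x 40 mm high; in its middle a slot 41 mm along x and 9 mm along y whose floor is 8 mm above the worktop. Origin: centre of its underside.
- round_bottle: Bystander, to be left alone: loose reagent bottle with a broad round body 50 mm across, 98 mm tall. Origin: centre of its underside.
- slim_bottle: Bystander, to be left alone: loose slim dropper bottle 42 mm across, 99 mm tall. Origin: centre of its underside.
- dish: Bystander, to be left alone: loose round culture dish 61 mm across, 14 mm tall, lying flat. Origin: centre of its underside.

How it is judged (in metres and radians):
On the way:
1. the sample tube stands cap up, fully down in the reader's well, let go of, while the paddle is still in its stand (horizontal distance between sample_tube and reader_well below 0.006 m and z of sample_tube in the frame of reader_well below -0.054 m and angle between sample_tube's own z axis and vertical below 0.15 rad and contact force between the fingers and sample_tube below 0.1 N and horizontal distance between paddle and paddle_stand below 0.01 m and height (world z) of paddle below 0.03 m), for 0.2 s.
At the end, for the whole second after the job is handed in: Tube in the well, released: axis within 6 mm, lower end 54 mm or more below the reader's top, cap up, within 0.15 rad of upright. Paddle gripped, at rest in the slot: lower end within 4 mm of its centre each way, 30 to 50 mm below the top, within 0.12 rad of upright, 0.15 rad of the slot's line (horizontal distance between sample_tube and reader_well below 0.006 m and z of sample_tube in the frame of reader_well below -0.054 m and angle between sample_tube's own z axis and vertical below 0.15 rad and contact force between the fingers and sample_tube below 0.1 N and x of paddle in the frame of reader_slot between -0.004 and 0.004 m and y of paddle in the frame of reader_slot between -0.004 and 0.004 m and z of paddle in the frame of reader_slot between -0.05 and -0.03 m and angle between paddle's own z axis and vertical below 0.12 rad and angle between the x axis of paddle and the x axis of reader_slot, either way round below 0.15 rad and contact force between the fingers and paddle above 0.5 N and linear speed of each of paddle, sample_tube below 0.02 m/s); the arm keeps its last pose, push and grip.
It fails at once if the bottle with a broad round body is moved more than 30 mm (distance of round_bottle from where it was at the start of the episode above 0.03 m).
It fails at once if the slim bottle is moved more than 30 mm (distance of slim_bottle from where it was at the start of the episode above 0.03 m).
It fails at once if the culture dish is moved more than 30 mm (distance of dish from where it was at the start of the episode above 0.03 m).
It also fails if it takes over 64 s, if anything falls off the work surface, if the arm or the gripper's body presses on something with over 40 N, if the wrist force passes 120 N, or if a joint passes its speed limit or range.

## Working session

There is one attempt and no reset: what is moved stays moved. The work goes in short steps, Python scripts to look and compute and a tool call to move; the robot and the scene stay as the last step left them, time stands still between calls to the robot, and variables do not carry over. Pictures are saved under pics/ and viewed, at most 10 in all, crops included, and the job is handed in when it is done.

Besides the shell and the picture viewer there is one more tool, called after "Request:" as name([rows], argument=value, ...), one row to a line, values as JSON. jog_arm: Moves the arm, as the interface text tells. Its arguments: {"type":"object","properties":{"steps":{"type":"array"},"grip_force":{"type":"number"}},"required":["steps"]}

```bash
mkdir -p pics; cat > h.py <<'E'
import numpy as np,cv2
from plant import get_obs,get_image,job_done
from scipy.spatial.transform import Rotation as R
def rot(c):
    a=np.array(c["attitude"],float)
    if a.shape==(3,3): return a
    return R.from_euler('xyz',a.ravel(),degrees=True).as_matrix() if a.size==3 else R.from_quat(a).as_matrix()
def ray(c,u,v):
    K=np.array(c["intrinsics"]);k=c["k1"]
    d=np.array([(u-K[0,2])/K[0,0],(v-K[1,2])/K[1,1]]);s=d.copy()
    for _ in range(30): s=d/(1+k*(s@s))
    return np.array(c["eye"]),rot(c)@np.array([s[0],s[1],1])
def onz(c,u,v,z):
    e,d=ray(c,u,v); return (e+d*(z-e[2])/d[2]).round(4)
def save(c,n): cv2.imwrite(f"pics/{n}.png",c["pixels"][:,:,::-1])
E
python3 - <<'E'
from h import *
import pickle
o=get_obs();print(o)
for n in("top","side"):
    c=get_image(n);save(c,n+"0");pickle.dump(c,open(n+"0.pkl","wb"));print(n,c["eye"],c["attitude"],c["intrinsics"],c["k1"])
E
```

```text
{'time_s': 0.0, 'q': array([-72.81820414,  18.43774111,  -4.01663469,  83.17299364,
         1.29442731,  78.54251518,  -3.25939123]), 'joint_vel': array([-0.10810022, -0.0622237 ,  0.10056387,  0.01389411, -0.11901104,
       -0.0166973 ,  0.05995364]), 'joint_torque': array([-4.86637146e-05, -4.91283703e+01, -4.03833389e-01, -3.12528992e+01,
       -6.38776808e-02,  4.36285778e-02,  1.72926207e-04]), 'tcp_pos': array([0.18311741, 0.62309993, 0.22149334]), 'orientation': array([-1.79891966e+02,  4.87014696e-03,  1.63629457e+02]), 'force': array([ 0.83357932,  0.10710504, -0.18628794]), 'moment': array([ 0.01692176,  0.02579936, -0.0130097 ]), 'gripper_force': 0.0, 'opening': 0.08761664101440726}
top [0.37528497 0.02182003 1.03391112] [-167.72871207   -0.23450264  -91.05998722] [[363.38021953   0.         319.76552199]
 [  0.         363.38021953 204.7233185 ]
 [  0.           0.           1.        ]] -0.03194563572565943
side [ 1.57459761 -0.25225048  0.53528262] [-113.37160056    0.27636227   75.85910824] [[466.09510077   0.         323.66467348]
 [  0.         466.09510077 192.39856144]
 [  0.           0.           1.        ]] -0.05971457277177933
```

View pics/top0.png

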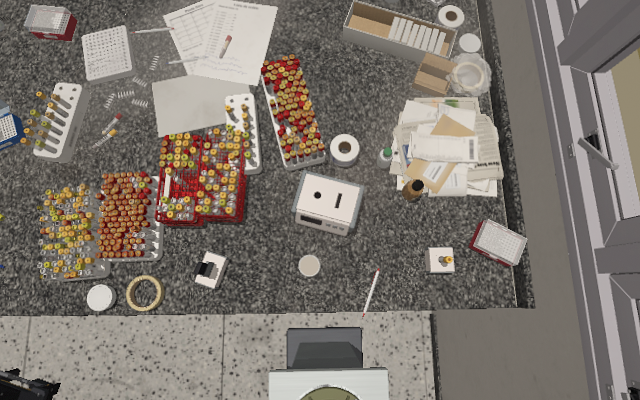

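View pics/side0.png

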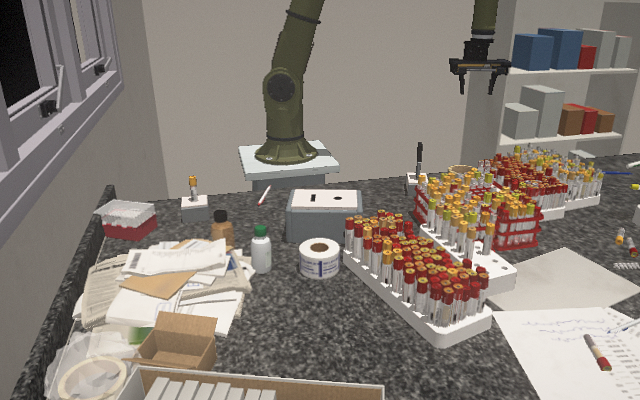

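The top view shows the reader (well ~(318,195), slot ~(338,201)), the tube stand at (441,260), the paddle stand at (210,270) with the black grip at (206,269), the dish at (309,265), and the bottles at (386,153) and (415,187). In the side view the tube cap is at ~(193,180) and the paddle grip at ~(420,155).

```bash
python3 - <<'E'
from h import *
import pickle
t=pickle.load(open("top0.pkl","rb"));s=pickle.load(open("side0.pkl","rb"))
def blobs(c,m,x0,y0,x1,y1,z,name,amin=8):
    M=np.zeros(m.shape,np.uint8);M[y0:y1,x0:x1]=m[y0:y1,x0:x1]
    n,l,st,ce=cv2.connectedComponentsWithStats(M)
    for i in range(1,n):
        if st[i,4]>=amin:
            ys,xs=np.where(l==i);r=cv2.minAreaRect(np.c_[xs,ys].astype(np.float32))
            P=[onz(c,*p,z) for p in cv2.boxPoints(r)]
            print(name,ce[i].round(1),st[i,4],onz(c,*ce[i],z),"box",[p[:2].tolist() for p in P])
p=t["pixels"].astype(int);g=p.sum(2)/3;sat=p.max(2)-p.min(2)
blobs(t,g<70,303,183,352,212,.09,"holes")
blobs(t,g>170,290,165,365,240,.09,"readertop",200)
blobs(t,g<60,190,245,235,295,.14,"grip")
blobs(t,(g>150)&(sat<40),185,245,235,295,.04,"pstand",60)
blobs(t,(sat>60),428,245,458,275,.11,"cap")
blobs(t,(g>150),425,244,458,276,.045,"tstand",60)
blobs(t,(g>150)&(sat<60),295,250,325,282,.014,"dish",60)
q=s["pixels"].astype(int);sq=q.max(2)-q.min(2)
m=(sq>60).astype(np.uint8);m[:170]=0;m[200:]=0;m[:,:183]=0;m[:,205:]=0
ys,xs=np.where(m);print("side cap",xs.min(),xs.max(),ys.min(),ys.max())
def two(a,b):
    (e,d),(f,k)=ray(t,*a),ray(s,*b)
    w=np.linalg.lstsq(np.c_[d,-k],f-e,rcond=None)[0];return e+d*w[0],f+k*w[1]
print(two((386,153),(261,230)),two((414,185),(221,215)))
for im,n,(x,y,w,h) in((t,"a",(185,240,60,60)),(t,"b",(415,235,60,60)),(t,"c",(285,160,80,80)),(s,"d",(170,165,60,60)),(s,"e",(390,130,60,60))):
    cr=im["pixels"][y:y+h,x:x+w,::-1];cv2.imwrite(f"pics/cr{n}.png",cv2.resize(cr,(260,260),interpolation=cv2.INTER_NEAREST))
I=[cv2.imread(f"pics/cr{n}.png") for n in "abcde"];I.append(I[0]*0)
cv2.imwrite("pics/crops.png",np.vstack([np.hstack(I[:3]),np.hstack(I[3:])]))
E
```

```text
holes [317.4 194.8] 28 [0.6077 0.02   0.09  ] box [[0.6156, 0.0263], [0.6154, 0.0129], [0.6016, 0.0131], [0.6018, 0.0265]]
holes [338.2 200.3] 37 [ 0.5916 -0.0351  0.09  ] box [[0.5744, -0.026], [0.61, -0.037], [0.6079, -0.0437], [0.5724, -0.0327]]
readertop [327.4 199. ] 2094 [ 0.5957 -0.0066  0.09  ] box [[0.565, 0.0804], [0.6709, 0.0516], [0.6265, -0.0952], [0.5225, -0.0632]]
grip [212.8 247.5] 8 [0.4666 0.2797 0.14  ] box [[0.4714, 0.2847], [0.4728, 0.2818], [0.4609, 0.2754], [0.4595, 0.2783]]
grip [222.9 252.1] 14 [0.4548 0.2542 0.14  ] box [[0.4626, 0.2568], [0.4625, 0.2518], [0.4478, 0.2513], [0.4479, 0.2562]]
grip [201.5 253.5] 11 [0.4522 0.3069 0.14  ] box [[0.4595, 0.3138], [0.4614, 0.31], [0.4457, 0.3013], [0.4438, 0.3052]]
grip [229.9 261.5] 14 [0.4318 0.2363 0.14  ] box [[0.4361, 0.2437], [0.4384, 0.234], [0.4281, 0.2311], [0.4258, 0.2408]]
grip [200.5 268.4] 138 [0.4163 0.3077 0.14  ] box [[0.4017, 0.3279], [0.4372, 0.3136], [0.4262, 0.2888], [0.3908, 0.3033]]
grip [225.2 271.3] 19 [0.4085 0.2471 0.14  ] box [[0.3978, 0.2533], [0.4195, 0.2451], [0.418, 0.2413], [0.3962,
[... 396 characters left out ...]
29 [0.4185 0.3111 0.04  ] box [[0.3874, 0.3554], [0.4702, 0.3265], [0.4488, 0.2725], [0.3668, 0.3021]]
cap [447.7 259.1] 54 [ 0.4294 -0.3073  0.11  ] box [[0.4374, -0.296], [0.4369, -0.3191], [0.4219, -0.3177], [0.4224, -0.2947]]
tstand [441. 259.] 504 [ 0.4339 -0.3122  0.045 ] box [[0.465, -0.2805], [0.4687, -0.3465], [0.4012, -0.3454], [0.3978, -0.2804]]
dish [308.9 265.1] 367 [0.4262 0.0468 0.014 ] box [[0.4545, 0.0741], [0.4535, 0.0183], [0.3986, 0.0193], [0.3996, 0.0745]]
side cap 189 196 176 185
(array([ 0.72398782, -0.17130871,  0.08688051]), array([ 0.72378838, -0.17249234,  0.08704845])) (array([ 0.63182119, -0.24254872,  0.08505625]), array([ 0.6310501 , -0.24894818,  0.08663079]))
```

View pics/crops.png

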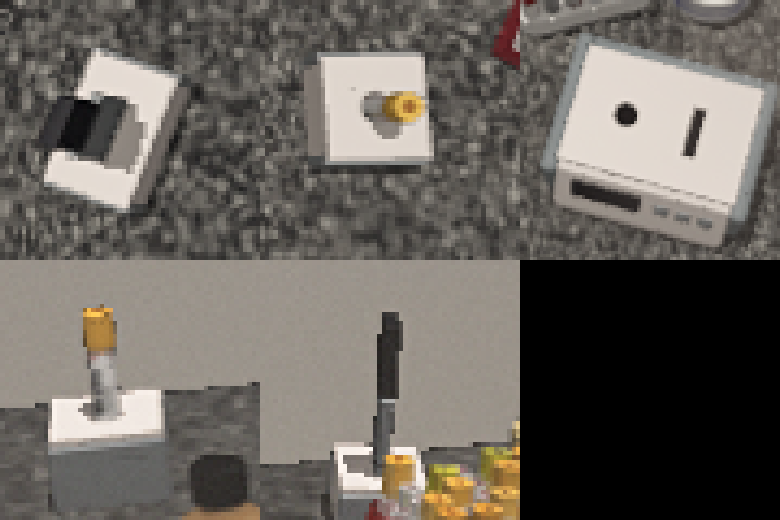

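```bash
cat >> h.py <<'E'
def shift(*xyz):
    o=get_obs();M=R.from_euler('xyz',o["orientation"],degrees=True).as_matrix()
    d=M.T@(np.array(xyz)-o["tcp_pos"])*1000
    print("t",round(o["time_s"],2),"tcp",o["tcp_pos"].round(4),"rpy",o["orientation"].round(2),"F",o["force"].round(1),"open",round(o["opening"],4),"q7",o["q"][6].round(1));print("SHIFT",d.round(1));return d
E
python3 -c "
from h import *
shift(.58,.08,.25)"
```

```text
t 0.1 tcp [0.1831 0.6231 0.2216] rpy [-179.9     0.    163.63] F [0.1 0.8 0.1] open 0.0868 q7 -3.3
SHIFT [-533.9 -409.3  -27.7]
```

Request:
jog_arm([
  [-30, -20, -20, 0, 87],
  [-60, -45, -28, 0, 87],
  [-92, -70, -28, 0, 87],
  [-124, -95, -28, 0, 87],
  [-156, -120, -28, 0, 87],
  [-188, -144, -28, 0, 87],
  [-220, -168, -28, 0, 87],
  [-252, -193, -28, 0, 87],
  [-284, -217, -28, 0, 87],
  [-316, -242, -28, 0, 87],
  [-348, -267, -28, 0, 87],
  [-380, -291, -28, 0, 87],
])

```text
time_s: 1.1
tcp_pos: [0.4664, 0.2352, 0.2504]
orientation: [-180.0, -0.0, 163.6]
force: [0.7, 1.0, 0.4]
opening: 0.0869
gripper_force: 0.0
```

```bash
python3 -c "
from h import *
shift(.56,-.02,.25)"
```

```text
t 1.1 tcp [0.4664 0.2352 0.2504] rpy [-1.8000e+02 -1.0000e-02  1.6362e+02] F [0.7 1.  0.4] open 0.0869 q7 44.5
SHIFT [-161.8 -218.5    0.4]
```

Request:
jog_arm([
  [-22, -30, 0, 0, 87],
  [-45, -60, 0, 0, 87],
  [-67, -90, 0, 0, 87],
  [-90, -120, 0, 0, 87],
  [-112, -150, 0, 0, 87],
  [-134, -180, 0, 0, 87],
  [-150, -202, 0, 0, 87],
  [-162, -218, 0, 0, 87],
  [-162, -218, 0, 0, 87],
])

```text
time_s: 1.85
tcp_pos: [0.5602, -0.0237, 0.2503]
orientation: [-179.8, 0.1, 163.2]
force: [-0.9, -0.4, 0.6]
opening: 0.0874
gripper_force: 0.0
```

```bash
python3 -c "
from h import *
import pickle
c=get_image('wrist');save(c,'w1');pickle.dump(c,open('w1.pkl','wb'));print(c['eye'],c['attitude'],c['intrinsics'],c['k1'])
shift(.435,-.30,.25)"
```

```text
[ 0.49076181 -0.00317133  0.41177131] [1.64523880e+02 9.24105174e-02 7.31430393e+01] [[302.89576502   0.         312.74140435]
 [  0.         302.89576502 199.4313546 ]
 [  0.           0.           1.        ]] -0.030728063555450984
t 1.9 tcp [ 0.5598 -0.0205  0.2502] rpy [-1.7993e+02 -1.0000e-02  1.6333e+02] F [-0.2  1.2 -0.3] open 0.0872 q7 75.8
SHIFT [  39.3 -303.5    0.6]
```

View pics/w1.png

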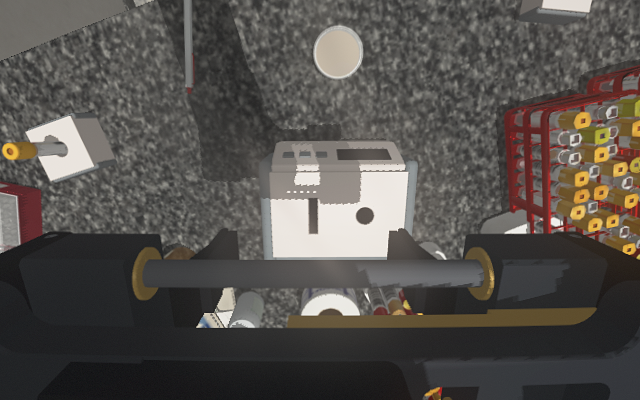

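The wrist view looks past the fingers (~(220,250) and (400,250)) and shows the slot at (313,215) and the well at (365,215).

```bash
cat >> h.py <<'E'
def blobs(c,m,x0,y0,x1,y1,z,name,amin=8):
    M=np.zeros(m.shape,np.uint8);M[y0:y1,x0:x1]=m[y0:y1,x0:x1]
    n,l,st,ce=cv2.connectedComponentsWithStats(M)
    for i in range(1,n):
        if st[i,4]>=amin:
            ys,xs=np.where(l==i);r=cv2.minAreaRect(np.c_[xs,ys].astype(np.float32))
            P=[onz(c,*p,z)[:2].tolist() for p in cv2.boxPoints(r)]
            print(name,ce[i].round(1),st[i].tolist(),"C",onz(c,*ce[i],z),"B",onz(c,*r[0],z),P)
E
python3 - <<'E'
from h import *
import pickle
c=pickle.load(open("w1.pkl","rb"));g=c["pixels"].astype(int).sum(2)/3
blobs(c,g<110,300,192,382,242,.09,"h",60)
E
```

```text
h [312.8 214.3] [309, 198, 9, 35, 270] C [ 0.5924 -0.0344  0.09  ] B [ 0.5932 -0.0345  0.09  ] [[0.5731, -0.033], [0.5757, -0.0245], [0.614, -0.036], [0.6114, -0.0447]]
h [364.5 215.3] [357, 208, 17, 16, 213] C [0.6103 0.0206 0.09  ] B [0.6107 0.0211 0.09  ] [[0.6167, 0.0103], [0.5996, 0.0147], [0.6047, 0.0318], [0.6219, 0.0275]]
```

Request:
jog_arm([
  [4, -20, 0, 0, 87],
  [8, -56, 0, 0, 87],
  [12, -92, 0, 0, 87],
  [16, -128, 0, 0, 87],
  [20, -164, 0, 0, 87],
  [24, -200, 0, 0, 87],
  [30, -236, 0, 0, 87],
  [35, -265, 0, 0, 87],
  [39, -290, 0, 0, 87],
  [39, -303, 0, 0, 87],
  [39, -303, 0, 0, 87],
  [39, -303, 0, 0, 87],
])

```text
time_s: 2.9
tcp_pos: [0.4374, -0.2959, 0.2503]
orientation: [179.9, -0.0, 163.6]
force: [0.1, 1.0, -0.5]
opening: 0.0872
gripper_force: 0.0
```

```bash
python3 -c "
from h import *
import pickle
c=get_image('wrist');save(c,'w2');pickle.dump(c,open('w2.pkl','wb'));print(c['eye'],c['attitude'])
shift(.433,-.312,.15)"
```

```text
[ 0.36771335 -0.27673221  0.41187466] [ 1.64601276e+02 -1.45344427e-01  7.36251484e+01]
t 2.95 tcp [ 0.4379 -0.2951  0.2502] rpy [ 1.7992e+02 -2.0000e-02  1.6376e+02] F [ 0.4 -0.4 -0.5] open 0.087 q7 106.9
SHIFT [-1.000e-01 -1.780e+01  1.002e+02]
```

View pics/w2.png

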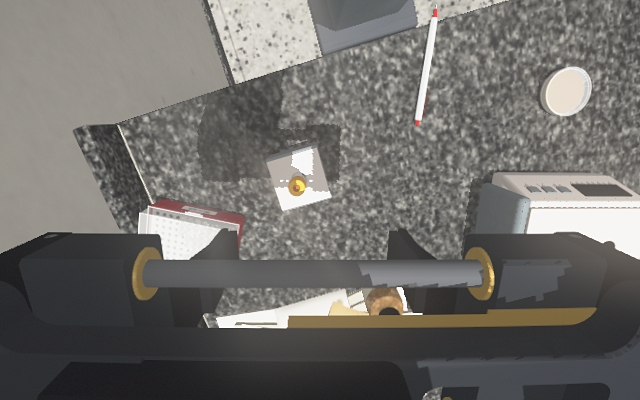

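The wrist view shows the tube cap at ~(297,186) over its stand at (298,177).

```bash
python3 - <<'E'
from h import *
import pickle
c=pickle.load(open("w2.pkl","rb"));p=c["pixels"].astype(int);s=p.max(2)-p.min(2)
blobs(c,s>70,280,165,315,205,.106,"cap",30)
E
```

```text
cap [296.9 185.9] [288, 177, 18, 19, 241] C [ 0.4302 -0.3114  0.106 ] B [ 0.4305 -0.3116  0.106 ] [[0.4272, -0.3239], [0.4183, -0.3076], [0.4338, -0.2994], [0.443, -0.3158]]
```

Request:
jog_arm([
  [2, -18, 15, 0, 87],
  [2, -18, 45, 0, 87],
  [2, -18, 80, 0, 87],
  [2, -18, 115, 0, 87],
  [2, -18, 140, 0, 87],
  [2, -18, 157, 0, 87],
  [2, -18, 168, 0, 87],
  [2, -18, 168, 0, 87],
  [2, -18, 168, 0, 12],
  [2, -18, 168, 0, 12],
  [2, -18, 168, 0, 12],
  [2, -18, 168, 0, 12],
], grip_force=8)

```text
time_s: 3.95
tcp_pos: [0.4309, -0.3142, 0.0838]
orientation: [180.0, 0.1, 163.6]
force: [0.2, 0.1, 0.5]
opening: 0.0679
gripper_force: 0.0
```

Request:
jog_arm([
  [0, 0, 0, 0, 12],
  [0, 0, 0, 0, 12],
  [0, 0, 0, 0, 12],
  [0, 0, 0, 0, 12],
  [0, 0, 0, 0, 12],
  [0, 0, 0, 0, 12],
])

```text
time_s: 4.45
tcp_pos: [0.4299, -0.3139, 0.0825]
orientation: [180.0, 0.0, 163.6]
force: [-0.7, -0.5, 0.4]
opening: 0.0284
gripper_force: 0.0
```

Request:
jog_arm([
  [0, 0, 0, 0, 12],
  [0, 0, 0, 0, 12],
  [0, 0, 0, 0, 12],
  [0, 0, 0, 0, 12],
  [0, 0, 0, 0, 12],
])

```text
time_s: 4.87
tcp_pos: [0.43, -0.3139, 0.0825]
orientation: [180.0, -0.0, 163.6]
force: [0.3, 0.5, 0.1]
opening: 0.0181
gripper_force: 8.0
```

Request:
jog_arm([
  [0, 0, -8, 0, 12],
  [0, 0, -20, 0, 12],
  [0, 0, -35, 0, 12],
  [0, 0, -55, 0, 12],
  [0, 0, -80, 0, 12],
  [0, 0, -110, 0, 12],
  [0, 0, -135, 0, 12],
  [0, 0, -150, 0, 12],
  [0, 0, -155, 0, 12],
  [0, 0, -155, 0, 12],
])

```text
time_s: 5.7
tcp_pos: [0.4307, -0.3146, 0.2396]
orientation: [180.0, 0.2, 163.6]
force: [-0.2, 0.5, -0.0]
opening: 0.0182
gripper_force: 8.0
```

```bash
python3 -c "
from h import *
shift(.58,.01,.235);get_obs()"
```

```text
t 5.7 tcp [ 0.4307 -0.3146  0.2396] rpy [179.99   0.21 163.61] F [-0.2  0.5 -0. ] open 0.0182 q7 109.7
SHIFT [-51.7 353.6   4.8]
```

Request:
jog_arm([
  [-3, 12, 0, 0, 12],
  [-9, 40, 0, 0, 12],
  [-16, 76, 0, 0, 12],
  [-23, 112, 0, 0, 12],
  [-30, 148, 0, 0, 12],
  [-38, 184, 0, 0, 12],
  [-46, 222, 0, 0, 12],
  [-54, 260, 0, 0, 12],
  [-62, 298, 0, 0, 12],
  [-69, 332, 0, 0, 12],
  [-74, 356, 0, 0, 12],
  [-77, 372, 0, 0, 12],
])

```text
time_s: 6.7
tcp_pos: [0.6088, 0.0252, 0.2355]
orientation: [-180.0, -0.2, 163.9]
force: [0.5, -0.2, -0.5]
opening: 0.0178
gripper_force: 8.0
```

Request:
jog_arm([
  [0, 0, 20, 0, 12],
  [0, 0, 35, 0, 12],
  [0, 0, 45, 0, 12],
  [0, 0, 45, 0, 12],
  [0, 0, 45, 0, 12],
  [0, 0, 45, 0, 12],
])

```text
time_s: 7.2
tcp_pos: [0.609, 0.0205, 0.1934]
orientation: [180.0, 0.1, 163.6]
force: [-0.2, 0.4, -0.7]
opening: 0.0174
gripper_force: 8.0
```

```bash
python3 -c "
from h import *
import pickle
c=get_image('wrist');save(c,'w3');pickle.dump(c,open('w3.pkl','wb'));print(c['eye'],c['attitude'])
shift(.6095,.0206,.18)
cv2.imwrite('pics/w3c.png',cv2.resize(c['pixels'][120:280,220:440,::-1],None,fx=3.5,fy=3.5,interpolation=cv2.INTER_NEAREST))"
```

```text
[0.53925501 0.04006997 0.3548288 ] [ 1.64527399e+02 -9.62370797e-02  7.35396098e+01]
t 7.25 tcp [0.6093 0.0207 0.1937] rpy [1.7996e+02 9.0000e-02 1.6357e+02] F [-0.2 -0.   0.6] open 0.0172 q7 75.6
SHIFT [-0.2 -0.  13.7]
```

View pics/w3c.png

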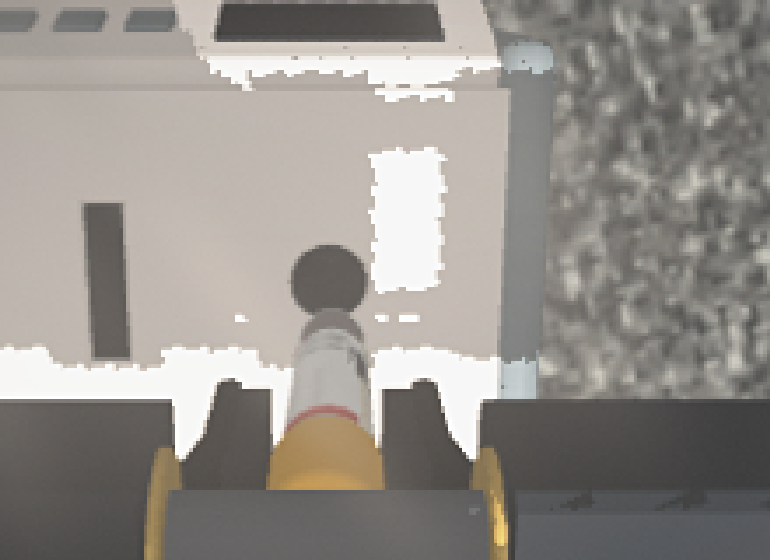

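The tube hangs between the fingers, its lower end at ~(315,209) and the well just beyond at (314,200), the slot at (250,200).

```bash
python3 - <<'E'
from h import *
import pickle
c=pickle.load(open("w3.pkl","rb"));g=c["pixels"].astype(int).sum(2)/3
blobs(c,g<115,295,185,333,207,.09,"well",60)
blobs(c,g<115,236,172,262,224,.09,"slot",60)
# well extremes from left/right/top edges
ys,xs=np.where((g<115)[185:204,295:333]);print(xs.min()+295,xs.max()+295,ys.min()+185)
print("well",onz(c,(xs.min()+xs.max())/2+295,(ys.min()+185-.5)+(xs.max()-xs.min()+1)/2*.97,.09))
for v in(217,219):print("tube",onz(c,314.9,v,.127))
print(onz(c,314.9,208.3,.119))
for v in (225,235): 
  r=g[v,290:340]; print(v,r.round().astype(int).tolist())
E
```

```text
well [313.4 198.8] [303, 190, 21, 17, 297] C [0.6093 0.0205 0.09  ] B [0.6085 0.0203 0.09  ] [[0.5988, 0.0138], [0.6039, 0.0311], [0.6183, 0.0269], [0.6131, 0.0094]]
slot [250.1 199.2] [244, 178, 13, 44, 446] C [ 0.5933 -0.0347  0.09  ] B [ 0.5936 -0.0348  0.09  ] [[0.5732, -0.0338], [0.5752, -0.0248], [0.6148, -0.0358], [0.6128, -0.0452]]
303 323 190
well [0.61   0.0199 0.09  ]
tube [0.6142 0.0201 0.127 ]
tube [0.6158 0.0196 0.127 ]
[0.6097 0.0215 0.119 ]
225 [247, 247, 247, 247, 249, 250, 250, 249, 250, 227, 197, 250, 254, 233, 184, 180, 181, 183, 182, 180, 177, 176, 177, 179, 179, 179, 179, 179, 179, 180, 181, 161, 106, 102, 129, 222, 253, 249, 247, 247, 247, 247, 247, 247, 247, 247, 247, 247, 247, 247]
235 [95, 94, 95, 97, 97, 98, 94, 175, 252, 248, 248, 248, 204, 171, 175, 179, 180, 179, 179, 176, 171, 170, 166, 161, 162, 168, 175, 178, 178, 179, 179, 178, 178, 165, 159, 160, 242, 253, 232, 120, 87, 91, 93, 91, 92, 90, 91, 91, 88, 88]
```

```bash
python3 - <<'E'
from h import *
import pickle
c=pickle.load(open("w3.pkl","rb"));p=c["pixels"].astype(int)
d=p[:,:,0]-p[:,:,2]; 
for u in (310,314,318):print(u,[(v,int(d[v,u]),int(p[v,u].sum()//3)) for v in range(204,246,1)])
for v in(236,238):print(onz(c,314,v,.199))
E
```

```text
310 [(204, 9, 95), (205, 9, 94), (206, 9, 96), (207, 9, 95), (208, 9, 107), (209, 8, 126), (210, 12, 128), (211, 12, 124), (212, 12, 124), (213, 13, 125), (214, 11, 143), (215, 7, 170), (216, 8, 170), (217, 7, 169), (218, 8, 172), (219, 8, 167), (220, 9, 177), (221, 9, 181), (222, 9, 182), (223, 8, 181), (224, 9, 180), (225, 10, 177), (226, 9, 176), (227, 9, 175), (228, 10, 175), (229, 10, 176), (230, 10, 175), (231, 10, 174), (232, 9, 174), (233, 10, 174), (234, 8, 175), (235, 16, 171), (236, 46, 144), (237, 56, 127), (238, 39, 144), (239, 58, 143), (240, 66, 143), (241, 67, 142), (242, 68, 142), (243, 70, 142), (244, 69, 140), (245, 70, 140)]
314 [(204, 9, 95), (205, 9, 94), (206, 10, 95), (207, 9, 96), (208, 8, 130), (209, 10, 125), (210, 11, 125), (211, 11, 125), (212, 11, 124), (213, 10, 138), (214, 7, 171), (215, 8, 163), (216, 7, 159), (217, 8, 170), (218, 7, 158), (219, 8, 165), (220, 7, 181), (221, 8, 180), (222, 8, 179), (223, 8, 179), (224, 8, 178), (225, 8, 179), (226, 8, 178), (227, 9, 179), (228, 10, 179), (229, 9, 180), (230, 9, 180), (231, 10, 179), (232, 10, 180), (2
[... 198 characters left out ...]
 142)]
318 [(204, 10, 96), (205, 9, 95), (206, 10, 95), (207, 9, 94), (208, 9, 106), (209, 10, 128), (210, 11, 123), (211, 12, 123), (212, 11, 124), (213, 11, 124), (214, 9, 155), (215, 7, 174), (216, 7, 159), (217, 7, 167), (218, 6, 173), (219, 7, 166), (220, 8, 176), (221, 7, 182), (222, 7, 180), (223, 7, 180), (224, 7, 179), (225, 7, 179), (226, 7, 179), (227, 7, 179), (228, 9, 178), (229, 9, 178), (230, 8, 178), (231, 9, 177), (232, 9, 179), (233, 7, 179), (234, 7, 180), (235, 9, 178), (236, 34, 154), (237, 60, 125), (238, 55, 126), (239, 40, 144), (240, 70, 141), (241, 68, 140), (242, 68, 141), (243, 70, 141), (244, 69, 142), (245, 69, 140)]
[0.601  0.0228 0.199 ]
[0.6021 0.0225 0.199 ]
```

Request:
jog_arm([
  [4, 0, 4, 0, 12],
  [4, 0, 10, 0, 12],
  [4, 0, 18, 0, 12],
  [4, 0, 26, 0, 12],
  [4, 0, 34, 0, 12],
  [4, 0, 40, 0, 12],
  [4, 0, 45, 0, 12],
  [4, 0, 45, 0, 12],
], grip_force=4)

```text
time_s: 7.92
tcp_pos: [0.6041, 0.0224, 0.1459]
orientation: [-179.9, -0.1, 163.6]
force: [-0.1, 0.4, -0.1]
opening: 0.018
gripper_force: 4.0
```

```bash
python3 -c "
from h import *
c=get_image('side');shift(.6098,.0206,.1045)
cv2.imwrite('pics/s4c.png',cv2.resize(c['pixels'][110:260,260:420,::-1],None,fx=4,fy=4,interpolation=cv2.INTER_NEAREST))"
```

```text
t 7.97 tcp [0.6045 0.0223 0.1467] rpy [-1.7996e+02 -7.0000e-02  1.6362e+02] F [0.6 1.2 0.1] open 0.0181 q7 76.1
SHIFT [-5.6 -0.1 42.2]
```

View pics/s4c.png

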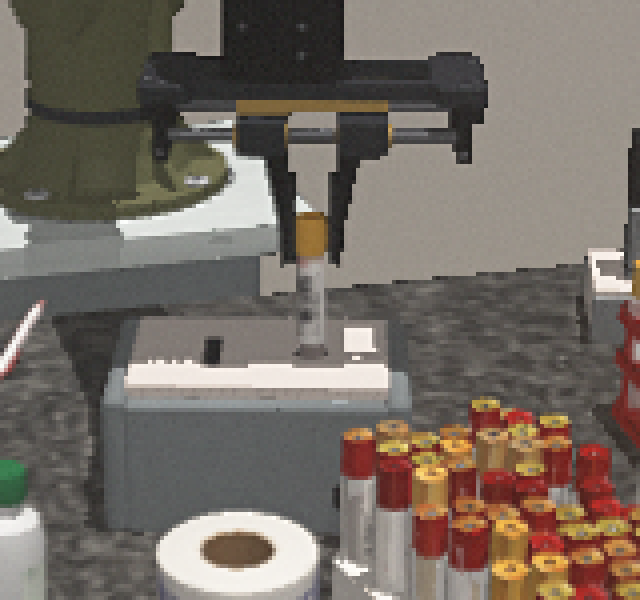

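The tube's lower end is inside the well (~(338,197) in the full picture) and there is no contact force, so I'll carry on down.

Request:
jog_arm([
  [0, 0, 5, 0, 12],
  [-1, 0, 11, 0, 12],
  [-2, 0, 17, 0, 12],
  [-2, 0, 23, 0, 12],
  [-3, 0, 29, 0, 12],
  [-3, 0, 34, 0, 12],
  [-4, 0, 38, 0, 12],
  [-4, 0, 41, 0, 12],
  [-4, 0, 43, 0, 12],
  [-4, 0, 43, 0, 12],
])

```text
time_s: 8.8
tcp_pos: [0.6088, 0.0213, 0.1044]
orientation: [180.0, 0.0, 163.6]
force: [0.6, -0.6, 0.4]
opening: 0.0176
gripper_force: 4.0
```

Seated height is reached with no side force. Next I release slowly, then push up clear.

Request:
jog_arm([
  [0, 0, 0, 0, 24],
  [0, 0, 0, 0, 30],
  [0, 0, 0, 0, 45],
  [0, 0, 0, 0, 60],
  [0, 0, 0, 0, 60],
  [0, 0, 0, 0, 60],
  [0, 0, 0, 0, 60],
  [0, 0, 0, 0, 60],
])

```text
time_s: 9.47
tcp_pos: [0.6087, 0.0213, 0.1046]
orientation: [180.0, 0.0, 163.6]
force: [0.9, -0.2, 0.3]
opening: 0.0572
gripper_force: 0.0
```

Request:
jog_arm([
  [0, 0, -10, 0, 60],
  [0, 0, -30, 0, 60],
  [0, 0, -60, 0, 60],
  [0, 0, -90, 0, 70],
  [0, 0, -120, 0, 80],
  [0, 0, -140, 0, 80],
  [0, 0, -145, 0, 80],
  [0, 0, -145, 0, 80],
])

```text
time_s: 10.13
tcp_pos: [0.6098, 0.0211, 0.252]
orientation: [179.9, 0.2, 163.6]
force: [-0.5, -0.4, 0.2]
opening: 0.0783
gripper_force: 0.0
```

```bash
python3 - <<'E'
from h import *
import pickle
c=get_image('wrist');pickle.dump(c,open('w5.pkl','wb'));p=c["pixels"].astype(int);s=p.max(2)-p.min(2)
blobs(c,s>70,270,120,370,235,.132,"cap",20)
c=get_image('side');p=c["pixels"].astype(int);s=p.max(2)-p.min(2)
blobs(c,s>60,310,160,360,205,.12,"sidecap",10)
# expected side px of cap top seated
def proj(c,X):
    q=rot(c).T@(np.array(X)-c["eye"]);a=q[:2]/q[2];a=a*(1+c["k1"]*(a@a));K=np.array(c["intrinsics"]);return a*K[0,0]+K[:2,2]
print(proj(c,(.6098,.0206,.132)),proj(c,(.6098,.0206,.11)))
shift(.44,.28,.25)
E
```

```text
cap [309.4 189.5] [300, 181, 19, 18, 272] C [0.6049 0.0189 0.132 ] B [0.6048 0.0185 0.132 ] [[0.5945, 0.0127], [0.5993, 0.029], [0.6154, 0.0244], [0.6104, 0.0078]]
sidecap [336.3 185.1] [333, 180, 8, 11, 78] C [0.6083 0.0195 0.12  ] B [0.6077 0.0201 0.12  ] [[0.5754, 0.0205], [0.5797, 0.0366], [0.6384, 0.0198], [0.6343, 0.0045]]
[336.96574989 180.52506737] [336.90503306 189.26562686]
t 10.23 tcp [0.6082 0.0213 0.2487] rpy [-1.7998e+02 -7.0000e-02  1.6363e+02] F [-0.9 -0.3 -0.3] open 0.0797 q7 74.8
SHIFT [234.3 200.8  -1.1]
```

Request:
jog_arm([
  [10, 8, 0, 0, 80],
  [32, 27, 0, 0, 80],
  [60, 51, 0, 0, 80],
  [88, 75, 0, 0, 80],
  [116, 99, 0, 0, 80],
  [144, 123, 0, 0, 80],
  [172, 147, 0, 0, 80],
  [200, 171, 0, 0, 80],
  [225, 192, 0, 0, 80],
  [245, 210, 0, 0, 80],
  [258, 220, 0, 0, 80],
  [262, 224, 0, 0, 80],
])

```text
time_s: 11.23
tcp_pos: [0.4164, 0.3132, 0.2479]
orientation: [-179.9, -0.2, 164.0]
force: [-0.4, 0.7, 0.3]
opening: 0.0796
gripper_force: 0.0
```

Request:
jog_arm([
  [0, 0, 0, 0, 80],
  [0, 0, 0, 0, 80],
])

```text
time_s: 11.4
tcp_pos: [0.4205, 0.3091, 0.2488]
orientation: [-179.9, 0.0, 163.6]
force: [0.2, -1.0, 0.4]
opening: 0.0805
gripper_force: 0.0
```

```bash
python3 -c "
from h import *
import pickle
c=get_image('wrist');pickle.dump(c,open('w6.pkl','wb'));print(c['eye'],c['attitude'])
shift(.4185,.314,.1)
cv2.imwrite('pics/w6c.png',cv2.resize(c['pixels'][100:260,220:440,::-1],None,fx=3.5,fy=3.5,interpolation=cv2.INTER_NEAREST))"
```

```text
[0.3509987  0.32879108 0.41032435] [1.64584746e+02 2.62774840e-02 7.35813107e+01]
t 11.45 tcp [0.4212 0.3085 0.249 ] rpy [-1.7992e+02  1.0000e-02  1.6351e+02] F [-0.3  0.1 -0.3] open 0.0799 q7 34.8
SHIFT [  4.1   4.7 149. ]
```

View pics/w6c.png

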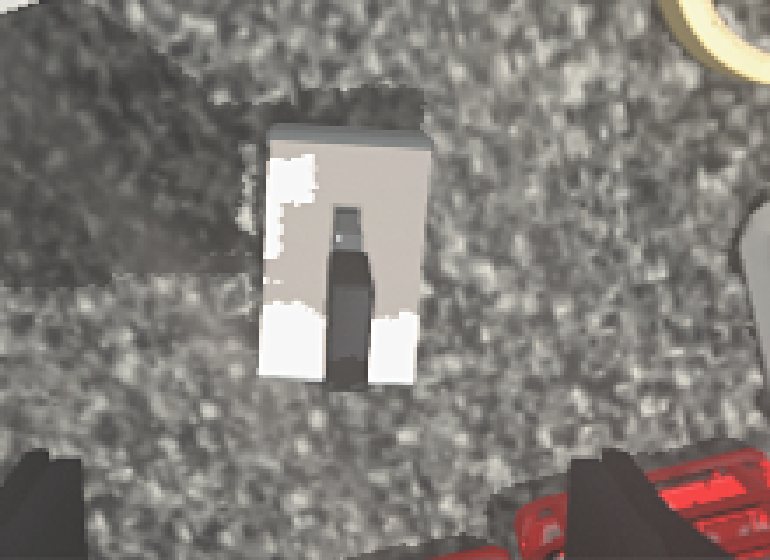

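The black grip's top face runs from ~(320,182) to ~(319,211) in the full picture, over the stand's white top centred near (318,175).

```bash
python3 - <<'E'
from h import *
import pickle
c=pickle.load(open("w6.pkl","rb"))
f=lambda a,b,z:onz(c,220+(a-1.75)/3.5,100+(b-1.75)/3.5,z)
A,B=f(350,287,.143),f(347.5,390,.143);print("grip",A,B,(A+B)/2,np.linalg.norm(A-B),np.degrees(np.arctan2(*(B-A)[1::-1])))
print("gripwidth",np.linalg.norm(f(329,300,.143)-f(371,300,.143)))
P=[f(*q,.04) for q in((270,140),(431,150),(414,384),(259,375))];print(P,np.mean(P,0))
for i,j in((0,3),(1,2)):print(np.degrees(np.arctan2(*(P[j]-P[i])[1::-1])),np.linalg.norm(P[j]-P[i]))
print("gripbottom front edge",f(329,252,.093),f(371,252,.093))
E
```

```text
grip [0.4073 0.3184 0.143 ] [0.4338 0.3101 0.143 ] [0.42055 0.31425 0.143  ] 0.027769407627819535 -17.390949945550744
gripwidth 0.010824047302187813
[array([0.3716, 0.3023, 0.04  ]), array([0.3905, 0.3546, 0.04  ]), array([0.4704, 0.3268, 0.04  ]), array([0.4511, 0.2735, 0.04  ])] [0.4209 0.3143 0.04  ]
-19.91363607456961 0.0845558395381419
-19.184570452812657 0.0845981678288602
gripbottom front edge [0.4057 0.3134 0.093 ] [0.4092 0.3256 0.093 ]
```

Request:
jog_arm([
  [2, 5.5, 15, 2, 80],
  [2, 5.5, 40, 2, 80],
  [2, 5.5, 70, 2, 75],
  [2, 5.5, 100, 2, 65],
  [2, 5.5, 125, 2, 55],
  [2, 5.5, 142, 2, 45],
  [2, 5.5, 150, 2, 35],
  [2, 5.5, 150, 2, 30],
  [2, 5.5, 150, 2, 25],
  [2, 5.5, 150, 2, 5],
  [2, 5.5, 150, 2, 5],
  [2, 5.5, 150, 2, 5],
], grip_force=20)

```text
time_s: 12.45
tcp_pos: [0.4209, 0.3164, 0.1009]
orientation: [179.9, 0.1, 161.6]
force: [-0.7, 0.3, 0.3]
opening: 0.0225
gripper_force: 0.0
```

Request:
jog_arm([
  [0, 0, 0, 0, 5],
  [0, 0, 0, 0, 5],
  [0, 0, 0, 0, 5],
  [0, 0, 0, 0, 5],
  [0, 0, 0, 0, 5],
  [0, 0, 0, 0, 5],
])

```text
time_s: 12.95
tcp_pos: [0.4203, 0.3156, 0.1002]
orientation: [-180.0, 0.0, 161.6]
force: [-0.8, -1.5, 5.4]
opening: 0.0121
gripper_force: 20.0
```

Request:
jog_arm([
  [0, 0, -4, 0, 5],
  [0, 0, -12, 0, 5],
  [0, 0, -25, 0, 5],
  [0, 0, -45, 0, 5],
  [0, 0, -75, 0, 5],
  [0, 0, -105, 0, 5],
  [0, 0, -135, 0, 5],
  [0, 0, -155, 0, 5],
  [0, 0, -165, 0, 5],
  [0, 0, -165, 0, 5],
])

```text
time_s: 13.78
tcp_pos: [0.4211, 0.317, 0.2673]
orientation: [179.7, 0.1, 161.6]
force: [0.1, 0.6, -0.9]
opening: 0.012
gripper_force: 20.0
```

```bash
python3 -c "
from h import *
shift(.5935,-.0347,.265)"
```

```text
t 13.78 tcp [0.4211 0.317  0.2673] rpy [1.7973e+02 1.2000e-01 1.6164e+02] F [ 0.1  0.6 -0.9] open 0.012 q7 32.3
SHIFT [-274.4 -279.4    1.6]
```

Request:
jog_arm([
  [-8, -8, 0, -0.5, 5],
  [-28, -28, 0, -1, 5],
  [-53, -54, 0, -2, 5],
  [-80, -81, 0, -2, 5],
  [-107, -109, 0, -2, 5],
  [-134, -136, 0, -2, 5],
  [-161, -164, 0, -2, 5],
  [-188, -191, 0, -2, 5],
  [-215, -219, 0, -2, 5],
  [-240, -245, 0, -2, 5],
  [-260, -266, 0, -2, 5],
  [-270, -275, 0, -2, 5],
])

```text
time_s: 14.78
tcp_pos: [0.5896, -0.0358, 0.2626]
orientation: [-179.8, -0.1, 163.3]
force: [-0.7, 0.1, 0.5]
opening: 0.0116
gripper_force: 20.0
```

Request:
jog_arm([
  [-4, -4, 10, 0, 5],
  [-4, -4, 25, 0, 5],
  [-4, -4, 40, 0, 5],
  [-4, -4, 50, 0, 5],
  [-4, -4, 55, 0, 5],
  [-4, -4, 55, 0, 5],
  [-4, -4, 55, 0, 5],
])

```text
time_s: 15.37
tcp_pos: [0.5922, -0.0345, 0.2093]
orientation: [180.0, -0.0, 163.7]
force: [-1.2, -0.3, -0.5]
opening: 0.0119
gripper_force: 20.0
```

```bash
python3 -c "
from h import *
import pickle
c=get_image('wrist');pickle.dump(c,open('w7.pkl','wb'))
d=get_image('side');pickle.dump(d,open('s7.pkl','wb'))
shift(.5935,-.0347,.142)
a=cv2.resize(c['pixels'][130:260,230:400,::-1],None,fx=4,fy=4,interpolation=cv2.INTER_NEAREST)
cv2.imwrite('pics/w7c.png',a)"
```

```text
t 15.47 tcp [ 0.5929 -0.0349  0.2104] rpy [1.7996e+02 8.0000e-02 1.6365e+02] F [ 0.5 -0.   0. ] open 0.012 q7 80.8
SHIFT [-0.5  0.3 68.4]
```

View pics/w7c.png

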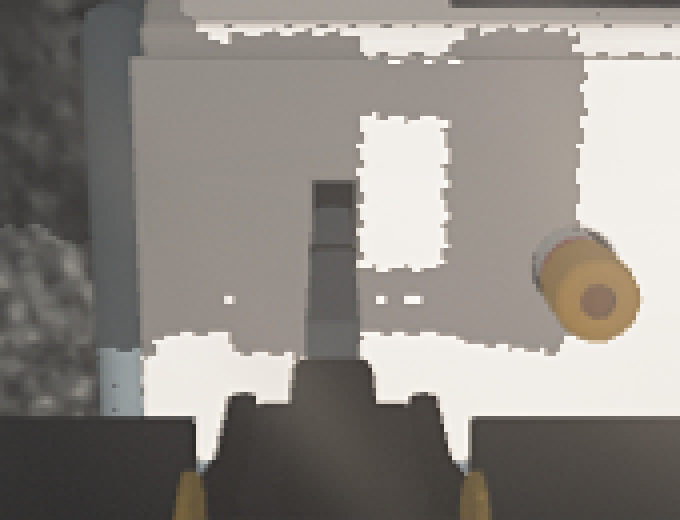

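The slot's near end is at crop (333,181), the blade's near edge below it at (333,207), its line at (332,246), and the blade/grip boundary at (332,360).

```bash
python3 - <<'E'
from h import *
import pickle
c=pickle.load(open("w7.pkl","rb"));g=c["pixels"].astype(int).sum(2)/3
f=lambda a,b,z:onz(c,230+(a-2)/4,130+(b-2)/4,z)
ex=np.array([np.cos(np.radians(-16.5)),np.sin(np.radians(-16.5))]);ey=np.array([-ex[1],ex[0]])
O=np.array([.5935,-.0347])
def loc(n,P):print(n,P,"slot frame mm",((P[:2]-O)@ex*1000).round(1),((P[:2]-O)@ey*1000).round(1))
loc("slot L",f(312,181,.09));loc("slot R",f(356,181,.09))
loc("low L",f(315,208,.118));loc("low R",f(353,208,.118))
loc("line L",f(309,246,.158));loc("line R",f(357,246,.158))
loc("top L",f(304,358,.203));loc("top R",f(361,358,.203))
for v in(177,180,186,191,200,210):print(v,g[v,296:328].astype(int).tolist())
for u in(312,313):print([(v,int(g[v,u])) for v in range(170,222)])
E
```

```text
slot L [ 0.5724 -0.0345  0.09  ] slot frame mm -20.3 -5.8
slot R [ 0.5753 -0.0246  0.09  ] slot frame mm -20.3 4.5
low L [ 0.5732 -0.0336  0.118 ] slot frame mm -19.8 -4.7
low R [ 0.5755 -0.0259  0.118 ] slot frame mm -19.8 3.3
line L [ 0.5717 -0.0337  0.158 ] slot frame mm -21.2 -5.2
line R [ 0.5741 -0.0254  0.158 ] slot frame mm -21.2 3.4
top L [ 0.5773 -0.0353  0.203 ] slot frame mm -15.4 -5.2
top R [ 0.5796 -0.0273  0.203 ] slot frame mm -15.4 3.1
177 [144, 145, 144, 145, 145, 146, 145, 145, 145, 146, 148, 142, 89, 67, 70, 71, 71, 72, 71, 72, 72, 69, 90, 129, 239, 243, 239, 239, 239, 239, 239, 239]
180 [143, 144, 145, 144, 145, 144, 144, 145, 145, 146, 147, 143, 89, 68, 70, 72, 71, 73, 72, 73, 72, 71, 88, 136, 149, 235, 240, 239, 239, 238, 239, 239]
186 [144, 144, 145, 144, 144, 145, 145, 145, 145, 146, 146, 141, 103, 91, 93, 93, 94, 94, 95, 95, 95, 93, 93, 138, 147, 234, 240, 239, 238, 238, 239, 238]
191 [145, 144, 144, 144, 145, 144, 145, 145, 145, 146, 148, 109, 80, 78, 79, 77, 78, 78, 80, 79, 79, 79, 96, 131, 238, 241, 239, 238, 238, 238, 238, 238]
200 [144, 144, 145, 145, 14
[... 761 characters left out ...]
2, 104), (213, 104), (214, 104), (215, 106), (216, 104), (217, 105), (218, 105), (219, 95), (220, 74), (221, 77)]
[(170, 146), (171, 145), (172, 145), (173, 146), (174, 144), (175, 93), (176, 70), (177, 72), (178, 72), (179, 71), (180, 73), (181, 79), (182, 95), (183, 94), (184, 94), (185, 94), (186, 94), (187, 94), (188, 95), (189, 96), (190, 95), (191, 78), (192, 88), (193, 95), (194, 93), (195, 94), (196, 94), (197, 95), (198, 94), (199, 94), (200, 95), (201, 94), (202, 95), (203, 94), (204, 94), (205, 94), (206, 94), (207, 94), (208, 94), (209, 93), (210, 101), (211, 103), (212, 104), (213, 104), (214, 103), (215, 103), (216, 105), (217, 104), (218, 106), (219, 94), (220, 72), (221, 74)]
```

Request:
jog_arm([
  [-2.2, 0, 0, 0, 5],
  [-2.2, 0, 6, 0, 5],
  [-2.2, 0, 12, 0, 5],
  [-2.2, 0, 18, 0, 5],
  [-2.2, 0, 23, 0, 5],
  [-2.2, 0, 27, 0, 5],
  [-2.2, 0, 30, 0, 5],
  [-2.2, 0, 33, 0, 5],
  [-2.2, 0, 36, 0, 5],
  [-2.2, 0, 38, 0, 5],
  [-2.2, 0, 38, 0, 5],
  [-2.2, 0, 38, 0, 5],
])

```text
time_s: 16.47
tcp_pos: [0.5945, -0.0358, 0.1716]
orientation: [180.0, 0.0, 163.6]
force: [-0.4, 0.1, -0.4]
opening: 0.0117
gripper_force: 20.0
```

Request:
jog_arm([
  [0, 0, 4, 0, 5],
  [0, 0, 8, 0, 5],
  [0, 0, 12, 0, 5],
  [0, 0, 16, 0, 5],
  [0, 0, 20, 0, 5],
  [0, 0, 24, 0, 5],
  [0, 0, 27, 0, 5],
  [0, 0, 29, 0, 5],
  [0, 0, 29, 0, 5],
  [0, 0, 29, 0, 5],
])

```text
time_s: 17.3
tcp_pos: [0.5945, -0.0358, 0.1425]
orientation: [-180.0, -0.0, 163.6]
force: [0.9, -1.0, -0.4]
opening: 0.0123
gripper_force: 20.0
```

```bash
python3 -c "
from h import *
import pickle
c=get_image('wrist');d=get_image('side')
shift(.5945,-.0358,.142)
a=cv2.resize(c['pixels'][130:260,230:400,::-1],None,fx=4,fy=4,interpolation=cv2.INTER_NEAREST)[:,:400]
b=cv2.resize(d['pixels'][130:230,290:370,::-1],None,fx=5,fy=5,interpolation=cv2.INTER_NEAREST)
a=cv2.copyMakeBorder(a,0,600-a.shape[0],0,0,cv2.BORDER_CONSTANT);b=cv2.copyMakeBorder(b,0,600-b.shape[0],0,0,cv2.BORDER_CONSTANT)
cv2.imwrite('pics/e.png',np.hstack([a,b]))"
```

```text
t 17.4 tcp [ 0.5947 -0.0358  0.1428] rpy [1.7999e+02 2.0000e-02 1.6363e+02] F [-1.   0.4 -0.6] open 0.012 q7 82.5
SHIFT [ 0.2 -0.   0.8]
```

View pics/e.png

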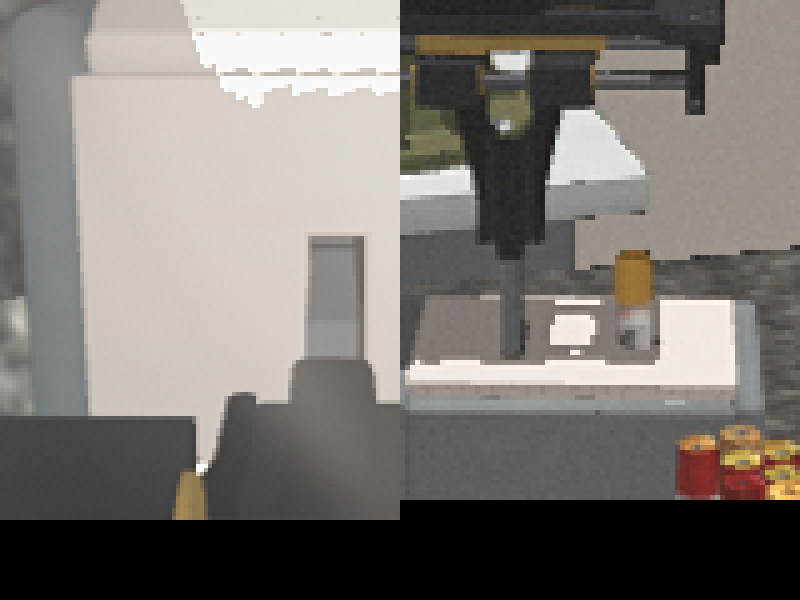

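The blade is in the slot with its line level with the top (crop (335,245)) and the measured force is only noise. The tube is seated in the well, so I'm handing in.

```bash
python3 -c "
from plant import job_done
print(job_done())"
```

```text
the job is handed in; nothing more can be done
None
```

I handed the job in at about 17.4 s: the tube is released and fully down in the well, and the paddle is held in the slot with its line level with the reader's top. No verdict came back.

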